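Pin the drum shaft of the bench mixer

TASK

The mixing drum is back in its stand after washing, but nothing stops its shaft from walking out of the drive: take the linchpin (the pin with the ring) from the pin block, feel for the cross hole in the square end of the shaft, and push the pin down through it until its head sits on the shaft, with the ring pointing towards the shaft's free end. Then swing the ring down over the end of the shaft until it snaps shut below. Work gently: never press on the mixer with the pin or the hand harder than about 20 N, and leave the plain pin, the spirit lamp and the flask where they are.

Things in the scene. Friction and masses are not known exactly. Their poses are not given: they have to be found in the camera images.
- mixer: bench drum mixer, fixed. Origin on the table below the outer face of its outboard bearing; x level across the shaft, z up, shaft along y, free end to -y. The drum (152 mm across, top 186 mm high) lies from y = +49 mm, then the motor box (177 mm high) to y = +427 mm; 190 mm wide foot plate. More than 35 N between mixer and pin, or mixer and robot, is too much
- bearing_face (a point): on the shaft's axis (110 mm up) in the bearing's outer face; mixer axes. From here a 28 mm round shaft comes out to -y and ends in a 25 mm square tang, flat level top 12.5 mm above this point. Upright 10.2 mm round hole (0.5 mm chamfer) right through the tang at x = 0, its axis 18 to 34 mm out from here: the shaft floats endways (about 16 N shifts it) and its place is not measured
- bearing_top (a point): highest point of the bearing (48 mm round, 34 mm along y), over the shaft, 24 mm above its axis and 17 mm in from the outer face; mixer axes. Of the tang outside: it reaches from 16 mm inward of the hole's axis (there the round shaft begins, its top 1.5 mm higher than the tang's) to 14 mm outward, its free end; beyond that end the pin would drop past the shaft
- pin_head (a point): middle of the linchpin's grip, on the pin's axis: dark steel, flat-sided, 12 mm (x) by 14 mm (y), 10 mm below to 10 mm above this point. Axes: z up along the pin, x along the ring's hinge, ring to -y. The linchpin weighs about 95 g and starts upright in one of the pin block's two holes, ring open. The ring's wire passes 12 mm or more below this point beside the head
- pin_shoulder (a point): on the linchpin's axis at the shoulder, 21 mm below the grip's middle: flat underside of the eye block (14 mm in x; y from -12 to +6 mm; 12 mm high). The straight shank, 9 mm in diameter, goes 45 mm down from here; its end is bevelled to 8.6 mm over the last 0.5 mm. Home: shoulder on the tang's top. Same axes as the grip's
- ring (a joint): angle of the linchpin's ring, rad: 0 = closed, hanging down beside the shank, bow just outside the shank's tip; 1.57 = straight out level to the linchpin's -y; 1.75 = fully open, its start and stop. Sprung over centre: driven to either stop with about 0.08 N m there (about 2 N at the bow), balanced at about 0.87; once below about 0.8 it snaps shut by itself
- ring_bow (a point): middle of the ring's bow, on the wire's centre line, 46 mm from the hinge. The ring is a round loop of 4 mm wire, 50 mm wide overall. The hinge lies along the linchpin's x, 7 mm above the shoulder and 7 mm to -y of the pin's axis. Closed on the shaft, the ring goes round the tang, its plane 7 mm out from the pin's axis
- pin_block: white plastic block, fixed, 56 mm (x) by 140 mm (y) by 55 mm high, with two upright 12 mm holes 50 mm deep at y = -40 and +40 mm; origin under its centre. One hole holds the linchpin (shoulder on the block's top), the other the plain pin
- plain_pin_head (a point): plain pin without a ring (bystander): 9 mm shank in the block's other hole, round head 18 mm across and 20 mm high above the block; this point is in the head's middle, 10 mm above the block's top
- lamp_mid (a point): glass spirit lamp (bystander), 80 mm across, 80 mm high, standing on the table; this point is on its axis 40 mm up
- flask_mid (a point): stoppered glass conical flask (bystander), 80 mm across, 118 mm high, standing on the table; this point is on its axis 55 mm up

How it is judged:
On the way, in this order (a step that is already met when the one before it is completed fails the run):
1. the linchpin stands in the shaft's hole with its shoulder down on the shaft, the ring still open and pointing towards the shaft's free end (z of pin_head in the frame of mixer between 0.1405 and 0.146 m and x of pin_head in the frame of mixer between -0.004 and 0.004 m and y of pin_head in the frame of mixer between -0.037 and -0.015 m and angle between pin_head's own z axis and vertical below 0.12 rad and value of joint ring above 1 rad and y of ring_bow in the frame of mixer below -0.05 m), for 0.2 s.
2. the ring has been swung over the shaft's end and snapped shut (value of joint ring below 0.2 rad), for 0.2 s.
At the end, for the whole second after the job is handed in: the linchpin stands upright (within 0.12 rad) in the shaft's cross hole with its shoulder down on the shaft (within 2.5 mm), the ring's hinge across the shaft (within 0.5 rad), and its ring is shut below the shaft (joint under 0.2 rad) and at rest (z of pin_head in the frame of mixer between 0.1405 and 0.146 m and x of pin_head in the frame of mixer between -0.004 and 0.004 m and y of pin_head in the frame of mixer between -0.037 and -0.015 m and angle between pin_head's own z axis and vertical below 0.12 rad and angle between the x axis of pin_head and the x axis of mixer, either way round below 0.5 rad and z of ring_bow in the frame of mixer below 0.095 m and value of joint ring below 0.2 rad and velocity of joint ring below 0.2 rad/s); the robot touches nothing.
It fails at once if the linchpin is pressed on the mixer harder than 35 N (contact force between linchpin and mixer above 35 N).
It fails at once if the robot presses on the mixer harder than 35 N (contact force between any of the fingers, the arm and mixer above 35 N).
It fails at once if the plain pin is taken out or shifted (distance of plain_pin_head from where it was at the start of the episode above 0.012 m).
It fails at once if the spirit lamp is shifted or tipped (distance of lamp_mid from where it was at the start of the episode above 0.015 m or angle between lamp_mid's own z axis and vertical above 0.3 rad).
It fails at once if the flask is shifted or tipped (distance of flask_mid from where it was at the start of the episode above 0.015 m or angle between flask_mid's own z axis and vertical above 0.3 rad).
It also fails if it takes over 72 s, if anything falls off the work surface, if the arm or the gripper's body presses on something with over 40 N, if the wrist force passes 120 N, or if a joint passes its speed limit or range.

ROBOT

A 7-joint arm with a two-finger parallel gripper is mounted at the origin on the work surface. World frame = base frame: x ahead of the robot, y to its left, z up, the work surface at z = 0. Lengths are in m, angles in rad, forces in N, time in s.
With the tool pointing down it reaches from about 0.425 to 0.875 m from the base axis. Payload 8.4 kg.
Tool frame: the origin (TCP) lies between the finger pads; the fingertips stand 14 mm ahead of it and the grasp point (between the pads) lies 5 mm behind it; z points along the fingers, y is the direction in which the jaws open and shut (so a half turn about z gives the same grasp; the last joint's range is limited). The gripper opens to 85 mm and grips with 20 to 120 N. Pads are 22 mm wide; open, the fingers measure 114 mm over their backs; the gripper's body (76 mm by 85 mm) begins 54 mm behind the grasp point. The pads swing forward as they close: fully open they stand 13 mm farther back than shut.
Start: joints at [1.155, 0.333, 0.04, 1.465, -0.013, 1.343, -0.059], TCP at [0.202, -0.618, 0.245] pointing down, gripper open.
Joint ranges: [-2.58, 2.58], [-0.38, 2.09], [-1.3, 1.39], [0.25, 2.4], [-1.5, 4.64], [0.08, 2.09], [-2.65, 2.65]. Speed limits (rad/s): [2.22, 2.22, 2.79, 2.79, 3.14, 3.14, 3.14].

INTERFACE

Orientations are given as a unit quaternion [w, x, y, z].
In Python, from cell import env, vision, order, nets gives the robot as it stands.
- The arm moves only by the tool apply_moves, never from a script. Its argument "deltas" is one flat list of numbers, 7 for each row, row after row: the turn, a rotation vector about the tool's x, y, z in degrees, then the shift along the tool's x, y, z in mm, then the closure, from 0 (fully open) to 1 (shut). In form: [ax, ay, az, dx, dy, dz, claw, ax, ay, az, dx, dy, dz, claw, ...]. A call has 1 to 12 rows; each row is the pose to reach, as a shift and turn from the pose measured when the call began, along the tool's axes at that moment; what a row does not reach only later rows make up. A row lasts 1/8 s, in which the tool goes at most 62.5 mm and 10.7 degrees, less where a joint would pass 70% of its speed; a pose out of reach is approached as far as the arm can. A call with a gripper value outside its range is refused whole. The fingers move at their own pace and stop on an object; "newtons" is the grip in N (left out, the last holds). Time passes only in rows, so rows that repeat a pose let the fingers close. It gives the time, the measured TCP pose, the force and the opening at its end, in the units of the state.
- env.get_obs(): the state, without advancing time (a new reading comes with each control period).
- vision.read_camera(name): name is "side" or "top"; returns the picture (480x640x3 uint8, red, green, blue); there is no depth.
- vision.camera_info(name): a dict with "intrinsics" (3x3 intrinsics, pixels), "R" (3x3) and "t" (3): a world point X has camera coordinates R X + t. Camera axes: x right, y down, z forward; pixel columns grow to the right and rows downward; lengths in m; the calibration is good to about 2 mm. A picture is of the moment at which its call begins. camera_info takes no time and is no camera call.
- order.finish_job(): hands the job in, once; it reports no verdict.
Trained networks look in the newest picture that a camera, given by its name, has taken for a name from the list of things; names that differ only in an ending like _2 or _b are one class to them, and where a whole thing is asked for, a point or a joint stands for the part that bears it (a point fixed in the world has none). Each returns a list of dicts, best first, with "p" (0 to 1); they miss things now and then, are a little off and sometimes report something else, mostly with a low value. They report only what shows in the picture. A call takes as long as a camera call.
- nets.outline_of(camera, query): "region" (480x640 bool, what is visible of it) and "rect" ([left, top, right, bottom] in pixels, round what is visible of it).
- nets.pinpoint(camera, query): "location" ([column, row] in pixels: a listed point, or the origin of a listed thing).
The state is a dict: "time_s": time; "joint_pos": joint angles; "joint_vel": joint speeds; "effort": joint torques, N m; "eef_pos": TCP position; "eef_rot": TCP orientation; "ft_force": force on the tool from outside, world axes, zero at the start; "wrist_torque": the same for the moment, N m; "finger_gap": finger opening in m.
Only numpy, scipy, OpenCV 4.12 (cv2) and the standard library are available. Lean on these libraries where they do the work, as an engineer would, in place of code of your own. Each camera call takes 0.05 s, during which the arm holds its last target.

## Working session

There is one attempt and no reset: what is moved stays moved. The work goes in short steps, Python scripts to look and compute and a tool call to move; the robot and the scene stay as the last step left them, time stands still between calls to the robot, and variables do not carry over. Pictures are saved under pics/ and viewed, and the job is handed in when it is done.

Besides the shell and the picture viewer there is one more tool, called after ">>>" by a JSON object that holds its "method" and its "body". apply_moves: Moves the arm, as the interface text tells. Its arguments: {"type":"object","properties":{"deltas":{"type":"array"},"newtons":{"type":"number"}},"required":["deltas"]}

```bash
mkdir -p pics; ls; cat > h.py <<'E'
from cell import env, vision, order, nets
import numpy as np, cv2
def snap(n,f):
    im=vision.read_camera(n); cv2.imwrite('pics/'+f,im[:,:,::-1]); return im
def cam(n):
    c=vision.camera_info(n); return np.array(c['intrinsics']),np.array(c['R']),np.array(c['t'])
def ray(n,px):
    K,R,t=cam(n); d=R.T@np.linalg.inv(K)@np.array([px[0],px[1],1.]); return -R.T@t,d/np.linalg.norm(d)
def atz(n,px,z):
    o,d=ray(n,px); return o+d*(z-o[2])/d[2]
def tri(p):
    A=np.zeros((3,3));b=np.zeros(3);rs=[ray(n,x) for n,x in p]
    for o,d in rs:
        M=np.eye(3)-np.outer(d,d);A+=M;b+=M@o
    X=np.linalg.solve(A,b); return X,[np.linalg.norm((np.eye(3)-np.outer(d,d))@(X-o))for o,d in rs]
def proj(n,X):
    K,R,t=cam(n); c=K@(R@np.array(X)+t); return c[:2]/c[2]
E
python3 - <<'E'
from h import *
snap('side','s0.png');snap('top','t0.png')
print(env.get_obs())
for n in('side','top'):
    K,R,t=cam(n);print(n,K.round(1).tolist(),(-R.T@t).round(3),R.round(3).tolist())
for q in ['bearing_face','bearing_top','pin_head','pin_shoulder','ring_bow','plain_pin_head','pin_block','mixer','lamp_mid','flask_mid']:
    r={}
    for n in('side','top'):
        o=nets.pinpoint(n,q); 
        print(q,n,[(np.round(x['location'],1).tolist(),round(x['p'],2)) for x in o[:3]])
        if o:r[n]=o[0]['location']
    if len(r)==2: X,e=tri(list(r.items()));print('   ',X.round(4),np.round(e,4))
E
```

```text
pics
{'time_s': 0.1, 'joint_pos': array([ 1.15475958,  0.33381694,  0.03987317,  1.4661664 , -0.01340555,
        1.34329952, -0.05848684]), 'joint_vel': array([-5.96238983e-04, -9.21351928e-04, -1.08907585e-04, -4.09800036e-03,
        5.88654489e-05,  5.77485131e-05, -1.13354251e-03]), 'effort': array([ 4.17789677e-03, -6.60013032e+01,  1.37036763e+00, -4.06469929e+01,
        1.72512908e-02,  8.91719246e-03, -1.85431412e-05]), 'eef_pos': array([ 0.20237548, -0.61728774,  0.2445333 ]), 'eef_rot': array([-6.94833029e-04,  9.87478045e-01,  1.57754886e-01, -1.55993736e-04]), 'ft_force': array([-0.33866773, -0.1150831 ,  0.88047767]), 'wrist_torque': array([0.05901103, 0.02881921, 0.03820683]), 'finger_gap': 0.08529610386318716}
side [[462.4, 0.0, 323.6], [0.0, 462.4, 248.3], [0.0, 0.0, 1.0]] [ 0.334 -0.791  0.511] [[0.936, -0.351, -0.008], [-0.181, -0.463, -0.868], [0.301, 0.814, -0.497]]
top [[472.0, 0.0, 323.2], [0.0, 472.0, 239.3], [0.0, 0.0, 1.0]] [ 0.424 -0.137  0.885] [[0.016, -1.0, -0.016], [-0.981, -0.013, -0.194], [0.194, 0.019, -0.981]]
bearing_face side [([322.0, 222.8], 0.
[... 594 characters left out ...]
361.1], 0.61)]
ring_bow top [([459.5, 300.3], 0.73)]
    [ 0.4299 -0.2997  0.2644] [0.0384 0.0384]
plain_pin_head side [([289.7, 307.4], 0.42)]
plain_pin_head top [([382.3, 298.9], 0.46)]
    [ 0.4843 -0.2244  0.0694] [0.0018 0.0018]
pin_block side [([296.4, 355.8], 0.78), ([285.2, 308.9], 0.63)]
pin_block top [([398.7, 300.2], 0.75)]
    [ 0.4842 -0.2614  0.0013] [0.0014 0.0014]
mixer side []
mixer top [([278.9, 231.8], 0.62)]
lamp_mid side [([458.4, 318.9], 0.69)]
lamp_mid top [([433.0, 165.3], 0.64)]
    [ 0.7329 -0.3225  0.0483] [0.0007 0.0007]
flask_mid side [([226.8, 232.7], 0.56), ([301.0, 337.6], 0.49)]
flask_mid top [([195.9, 318.3], 0.77)]
    [0.4445 0.1002 0.0501] [0.0007 0.0007]
```

View pics/s0.png

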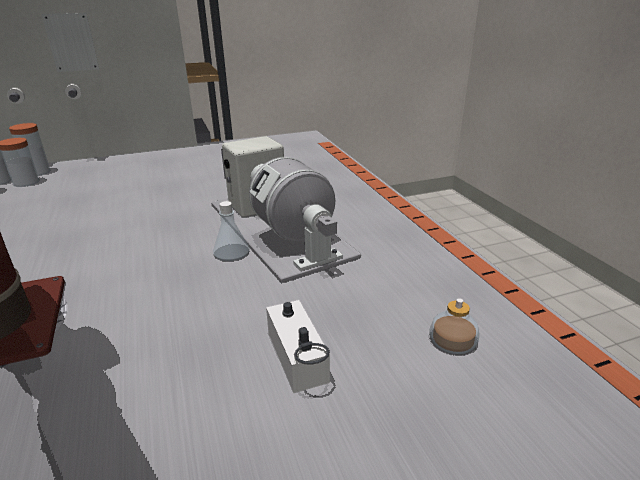

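View pics/t0.png

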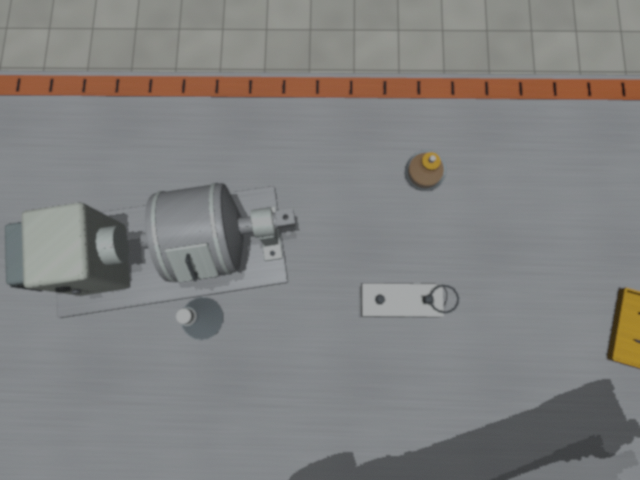

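```bash
python3 - <<'E'
import cv2,numpy as np
t=cv2.imread('pics/t0.png');s=cv2.imread('pics/s0.png')
a=cv2.resize(t[185:265,220:320],None,fx=6,fy=6,interpolation=cv2.INTER_CUBIC)
cv2.imwrite('pics/z1.png',a)
cv2.imwrite('pics/z2.png',cv2.resize(t[270:330,355:465],None,fx=6,fy=6,interpolation=cv2.INTER_CUBIC))
b=cv2.resize(s[195:275,275:375],None,fx=6,fy=6,interpolation=cv2.INTER_CUBIC)
cv2.imwrite('pics/z3.png',b)
cv2.imwrite('pics/z4.png',cv2.resize(s[295:395,255:345],None,fx=6,fy=6,interpolation=cv2.INTER_CUBIC))
E
```

```text
(no output)
```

View pics/z1.png

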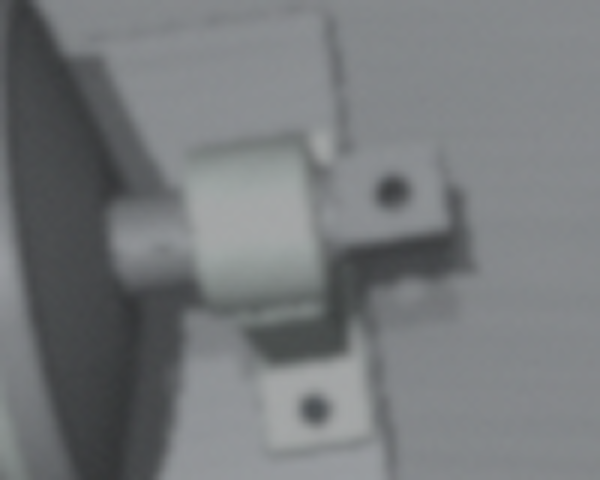

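View pics/z2.png

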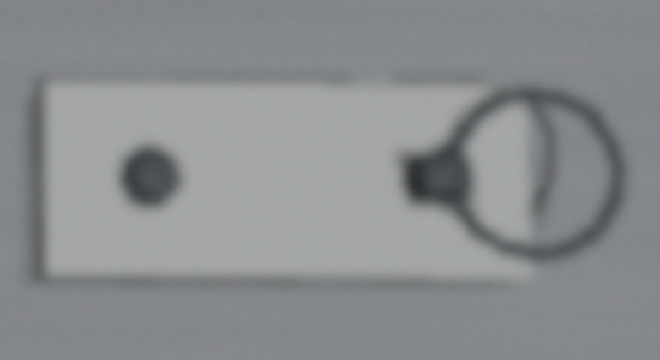

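View pics/z3.png

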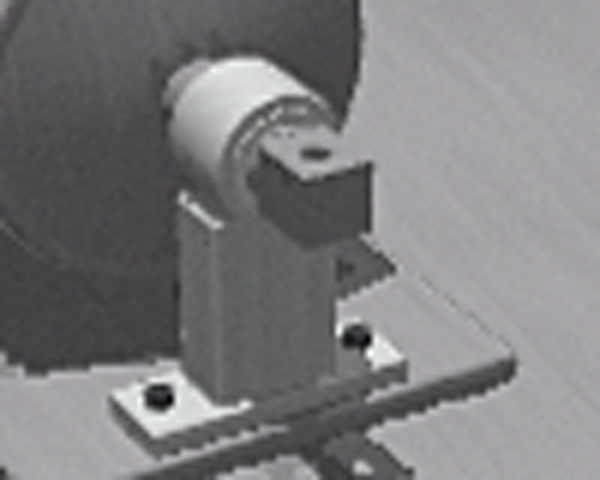

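View pics/z4.png

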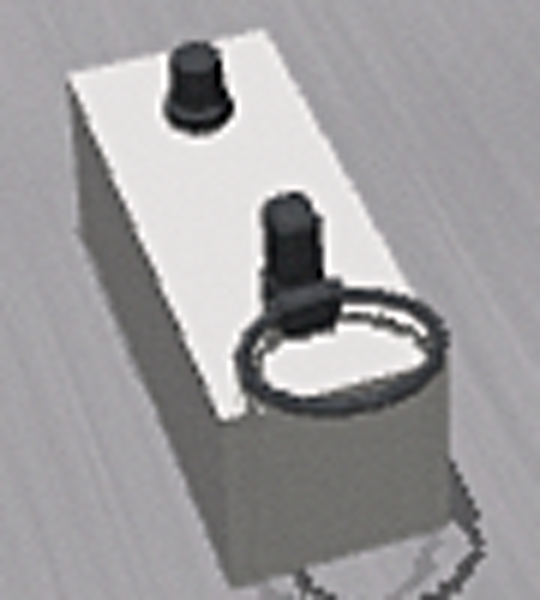

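```bash
python3 - <<'E'
from h import *
# hole
for tp,sp in [((285.3,216.6),(327.4,220.2))]:
    print('hole',tri([('top',tp),('side',sp)]), 'atz',atz('top',tp,.1225).round(4),atz('side',sp,.1225).round(4))
f=lambda x,y:(x/6-.42+220,y/6-.42+185)
# tang corners top view z1
for nm,p in dict(nearin=(335,250),nearout=(451,234),farout=(440,143),farin=(330,150)).items(): print(nm,atz('top',f(*p),.1225).round(4))
# plate edge lines
for a,b in [((62,315),(285,282)),((275,188),(287,281))]:
    A=atz('top',a,.012);B=atz('top',b,.012);print('plate',A.round(3),B.round(3),np.degrees(np.arctan2(*(B-A)[[1,0]])))
g=lambda x,y:(x/6-.42+355,y/6-.42+270)
for p in [(45,80),(45,275),(535,277),(480,82)]: print('blk',atz('top',g(*p),.055).round(4))
s=lambda x,y:(x/6-.42+255,y/6-.42+295)
for p in [(68,76),(265,30),(228,418),(450,365)]: print('blkS',atz('side',s(*p),.055).round(4))
# pin grip top center z=.086, ring center
print('grip top',atz('top',g(421,172),.086).round(4),atz('side',s(290,205),.086).round(4))
print('plain',atz('top',g(150,177),.075).round(4),atz('side',s(197,52),.075).round(4))
E
```

```text
hole (array([ 0.61294166, -0.05841512,  0.1222676 ]), [np.float64(0.0003317774990305097), np.float64(0.00033177749903039665)]) atz [ 0.6126 -0.0584  0.1225] [ 0.6131 -0.0588  0.1225]
nearin [ 0.5959 -0.0425  0.1225]
nearout [ 0.6008 -0.0744  0.1225]
farout [ 0.6268 -0.0706  0.1225]
farin [ 0.6244 -0.0401  0.1225]
plate [0.448 0.359 0.012] [ 0.515 -0.05   0.012] -80.729536457169
plate [ 0.696 -0.025  0.012] [ 0.517 -0.054  0.012] -170.88582567383395
blk [ 0.511  -0.1904  0.055 ]
blk [ 0.4546 -0.1904  0.055 ]
blk [ 0.4562 -0.3314  0.055 ]
blk [ 0.5123 -0.3173  0.055 ]
blkS [ 0.4551 -0.1917  0.055 ]
blkS [ 0.5113 -0.191   0.055 ]
blkS [ 0.4572 -0.3312  0.055 ]
blkS [ 0.5111 -0.3332  0.055 ]
grip top [ 0.4835 -0.2933  0.086 ] [ 0.4834 -0.3003  0.086 ]
plain [ 0.4818 -0.2188  0.075 ] [ 0.4839 -0.2201  0.075 ]
```

```bash
cat >> h.py <<'E'
from scipy.spatial.transform import Rotation as Ro
def rot(o): q=o['eef_rot']; return Ro.from_quat([q[1],q[2],q[3],q[0]])
def delta(pos,jawdeg,o=None):
    "jawdeg: world heading of tool y, tool pointing straight down"
    o=o or env.get_obs(); R=rot(o); j=np.radians(jawdeg)
    y=np.array([np.cos(j),np.sin(j),0]); z=np.array([0,0,-1.]); x=np.cross(y,z)
    T=Ro.from_matrix(np.stack([x,y,z],1))
    rv=np.degrees((R.inv()*T).as_rotvec()); d=R.inv().apply(np.array(pos)-o['eef_pos'])*1000
    print('turn',rv.round(2),'shift',d.round(2)); return rv,d
def st():
    o=env.get_obs();R=rot(o).as_matrix()
    print('t',round(o['time_s'],2),'pos',o['eef_pos'].round(4),'jaw',np.degrees(np.arctan2(R[1,1],R[0,1])).round(2),'z',R[:,2].round(4),'F',o['ft_force'].round(2),'T',o['wrist_torque'].round(3),'gap',round(o['finger_gap'],4));return o
E
python3 - <<'E'
from h import *
st(); delta([.484,-.3015,.16],0.5)
E
```

```text
t 1.1 pos [ 0.2025 -0.6176  0.2453] jaw -71.85 z [-0.  0. -1.] F [ 0.18 -0.01  0.02] T [-0.024 -0.03   0.02 ] gap 0.0851
turn [ -0.    -0.   -72.35] shift [ 366.   -212.73   85.32]
```

>>> {"method": "apply_moves", "body": {"deltas": [0, 0, -9, 46, -27, 0, 0.3, 0, 0, -18, 92, -53, 0, 0.3, 0, 0, -27, 137, -80, 10, 0.3, 0, 0, -36, 183, -106, 20, 0.3, 0, 0, -45, 229, -133, 40, 0.3, 0, 0, -54, 275, -160, 55, 0.3, 0, 0, -63, 320, -186, 70, 0.3, 0, 0, -72.3, 366, -212.7, 85, 0.3, 0, 0, -72.3, 366, -212.7, 85, 0.3, 0, 0, -72.3, 366, -212.7, 85, 0.3], "newtons": 60}}

```text
time_s: 2.35
eef_pos: [0.4837, -0.302, 0.1604]
eef_rot: [-0.0, 0.705, 0.71, -0.0]
ft_force: [0.2, -0.6, 0.5]
finger_gap: 0.0595
```

```bash
python3 - <<'E'
from h import *
snap('side','s1.png');im=snap('top','t1.png')
st(); delta([.484,-.3012,.082],0.5)
s=cv2.imread('pics/s1.png');cv2.imwrite('pics/z5.png',np.hstack([cv2.resize(s[200:400,230:400],None,fx=3,fy=3),]))
E
```

```text
t 2.45 pos [ 0.4832 -0.303   0.1607] jaw 0.28 z [ 0.e+00 -8.e-04 -1.e+00] F [ 0.21 -0.68  0.13] T [ 0.02  -0.033  0.006] gap 0.0599
turn [ 0.    0.05 -0.22] shift [ 1.91  0.76 78.66]
```

View pics/z5.png

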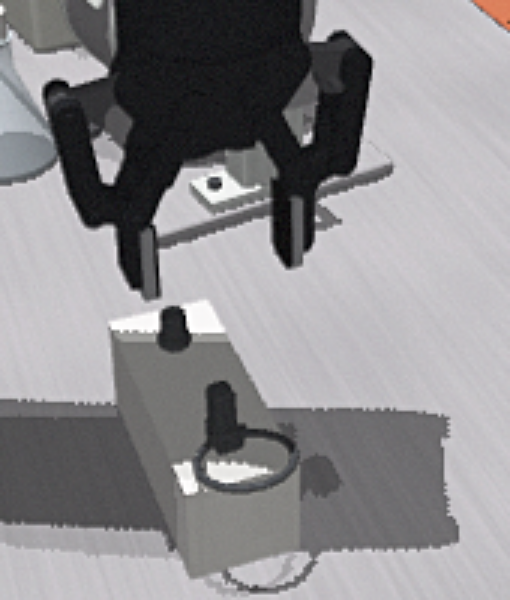

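>>> {"method": "apply_moves", "body": {"deltas": [0, 0, 0, 1, 0.5, 40, 0.3, 0, 0, 0, 1.5, 0.5, 70, 0.3, 0, 0, 0, 1.5, 0.5, 78.5, 0.3, 0, 0, 0, 1.5, 0.5, 78.5, 0.3, 0, 0, 0, 1.5, 0.5, 78.5, 0.3]}}

```text
time_s: 3.08
eef_pos: [0.4844, -0.3023, 0.0836]
eef_rot: [0.001, 0.706, 0.709, -0.0]
ft_force: [-0.5, 0.4, -0.8]
finger_gap: 0.06
```

```bash
python3 - <<'E'
from h import *
snap('side','s2.png')
st()
s=cv2.imread('pics/s2.png');cv2.imwrite('pics/z6.png',np.hstack([cv2.resize(s[250:400,230:380],None,fx=4,fy=4),]))
E
```

```text
t 3.12 pos [ 0.4844 -0.3022  0.0836] jaw 0.25 z [ 0.0019 -0.0021 -1.    ] F [0.05 0.78 0.93] T [ 0.038 -0.029  0.031] gap 0.0597
```

View pics/z6.png

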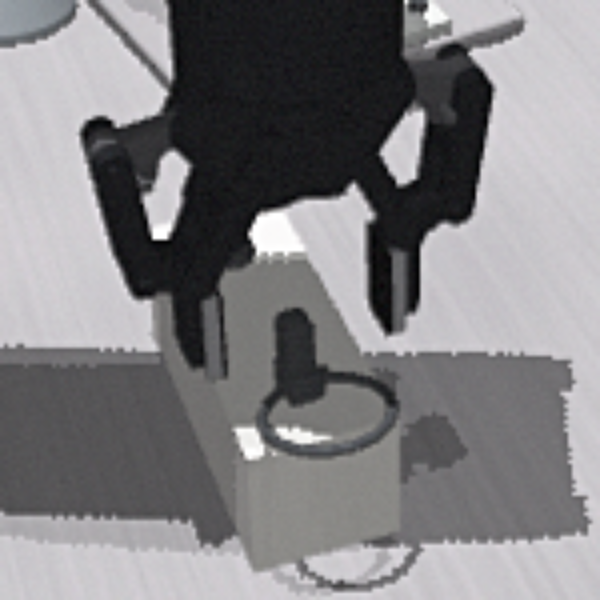

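>>> {"method": "apply_moves", "body": {"deltas": [0, 0, 0, 0, 0, 1.5, 0.3, 0, 0, 0, 0, 0, 1.5, 0.95, 0, 0, 0, 0, 0, 1.5, 0.95, 0, 0, 0, 0, 0, 1.5, 0.95, 0, 0, 0, 0, 0, 1.5, 0.95, 0, 0, 0, 0, 0, 1.5, 0.95, 0, 0, 0, 0, 0, 1.5, 0.95], "newtons": 80}}

```text
time_s: 4.0
eef_pos: [0.4846, -0.3022, 0.0823]
eef_rot: [0.002, 0.706, 0.709, -0.0]
ft_force: [-0.1, 0.0, 4.0]
finger_gap: 0.0097
```

```bash
python3 - <<'E'
from h import *
snap('side','s3.png')
st()
s=cv2.imread('pics/s3.png');cv2.imwrite('pics/z7.png',np.hstack([cv2.resize(s[250:400,230:380],None,fx=4,fy=4),]))
E
```

```text
t 4.05 pos [ 0.4846 -0.3023  0.0823] jaw 0.25 z [ 0.0021 -0.0023 -1.    ] F [-0.44  0.96  5.54] T [ 0.188  0.229 -0.025] gap 0.0097
```

View pics/z7.png

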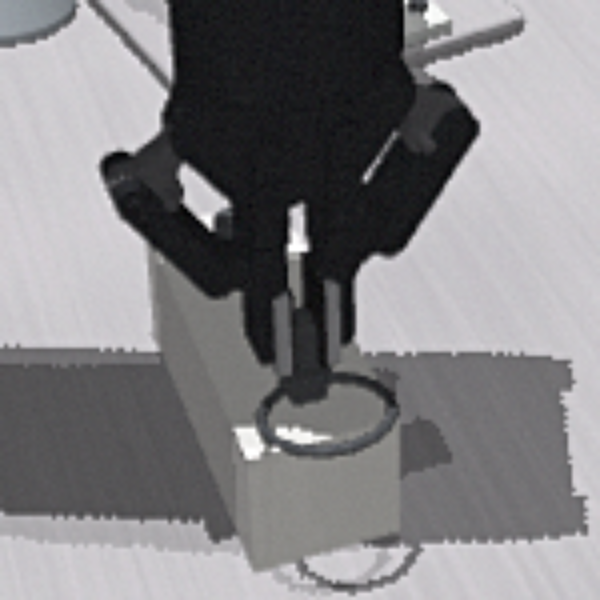

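>>> {"method": "apply_moves", "body": {"deltas": [0, 0, 0, 0, 0, -20, 0.95, 0, 0, 0, 0, 0, -45, 0.95, 0, 0, 0, 0, 0, -90, 0.95, 0, 0, 0, 0, 0, -133, 0.95, 0, 0, 0, 0, 0, -133, 0.95, 0, 0, 0, 0, 0, -133, 0.95]}}

```text
time_s: 4.8
eef_pos: [0.4837, -0.3018, 0.2142]
eef_rot: [0.001, 0.706, 0.709, -0.0]
ft_force: [-0.9, 0.5, -1.6]
finger_gap: 0.0099
```

```bash
python3 - <<'E'
from h import *
snap('side','s4.png');snap('top','t4.png')
st(); delta([.613-.007,-.0586-.0,.215],9.2)
s=cv2.imread('pics/s4.png');cv2.imwrite('pics/z8.png',np.hstack([cv2.resize(s[150:400,200:450],None,fx=2.4,fy=2.4),]))
E
```

```text
t 4.9 pos [ 0.4835 -0.3016  0.2135] jaw 0.25 z [-3.e-04 -7.e-04 -1.e+00] F [-0.29 -0.41 -1.03] T [ 0.01  -0.015  0.01 ] gap 0.0099
turn [-0.02  0.04 -8.95] shift [242.47 123.6   -1.69]
```

View pics/z8.png

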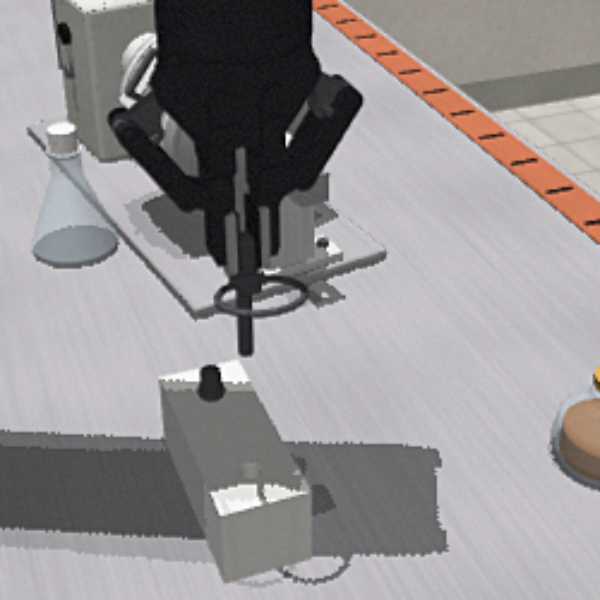

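>>> {"method": "apply_moves", "body": {"deltas": [0, 0, -2, 49, 26, -2, 0.95, 0, 0, -4, 97, 52, -2, 0.95, 0, 0, -6, 146, 78, -2, 0.95, 0, 0, -8, 195, 104, -2, 0.95, 0, 0, -9, 243, 129.5, -2, 0.95, 0, 0, -9, 243, 129.5, -2, 0.95, 0, 0, -9, 243, 129.5, -2, 0.95, 0, 0, -9, 243, 129.5, -2, 0.95]}}

```text
time_s: 5.9
eef_pos: [0.6113, -0.0598, 0.2146]
eef_rot: [-0.0, 0.649, 0.761, -0.001]
ft_force: [0.0, -0.2, -0.4]
finger_gap: 0.0099
```

```bash
python3 - <<'E'
from h import *
snap('side','s5.png');snap('top','t5.png')
st(); 
for q in ['pin_head','pin_shoulder','ring_bow','bearing_face','bearing_top']:
  for n in('side','top'):
    o=nets.pinpoint(n,q);print(q,n,[(np.round(x['location'],1).tolist(),round(x['p'],2)) for x in o[:3]])
st(); st()
s=cv2.imread('pics/s5.png');cv2.imwrite('pics/z9.png',cv2.resize(s[140:260,270:390],None,fx=5,fy=5,interpolation=cv2.INTER_CUBIC))
s=cv2.imread('pics/t5.png');cv2.imwrite('pics/z10.png',cv2.resize(s[160:280,220:340],None,fx=5,fy=5,interpolation=cv2.INTER_CUBIC))
E
```

```text
t 6.0 pos [ 0.6115 -0.0595  0.2151] jaw 9.13 z [-7.0e-04 -1.2e-03 -1.0e+00] F [ 0.61 -0.56 -0.98] T [ 0.002 -0.001  0.024] gap 0.0099
pin_head side [([327.6, 178.3], 0.7)]
pin_head top []
pin_shoulder side [([326.4, 188.8], 0.73)]
pin_shoulder top []
ring_bow side [([339.9, 190.6], 0.54), ([322.1, 222.5], 0.49)]
ring_bow top [([311.0, 198.5], 0.6)]
bearing_face side [([321.7, 222.9], 0.95), ([318.2, 206.8], 0.53)]
bearing_face top []
bearing_top side [([316.6, 210.4], 0.67)]
bearing_top top []
t 6.5 pos [ 0.6119 -0.058   0.2153] jaw 9.26 z [-2.e-04 -7.e-04 -1.e+00] F [-0.25  0.01 -1.36] T [0.019 0.019 0.039] gap 0.0104
t 6.5 pos [ 0.6119 -0.058   0.2153] jaw 9.26 z [-2.e-04 -7.e-04 -1.e+00] F [-0.25  0.01 -1.36] T [0.019 0.019 0.039] gap 0.0104
```

View pics/z9.png

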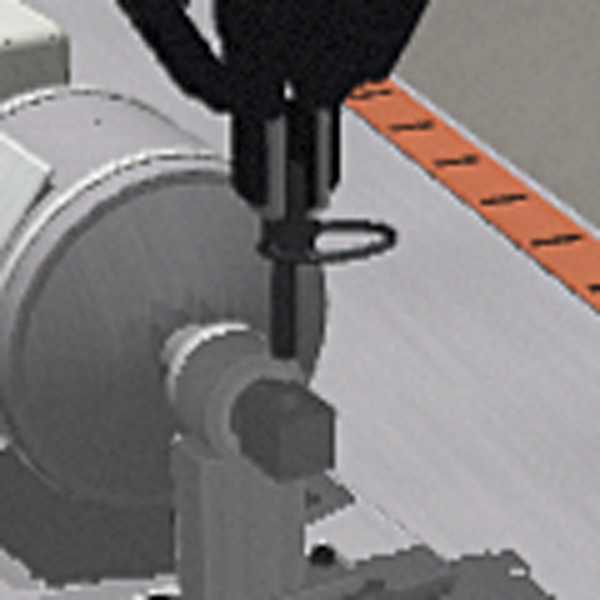

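View pics/z10.png

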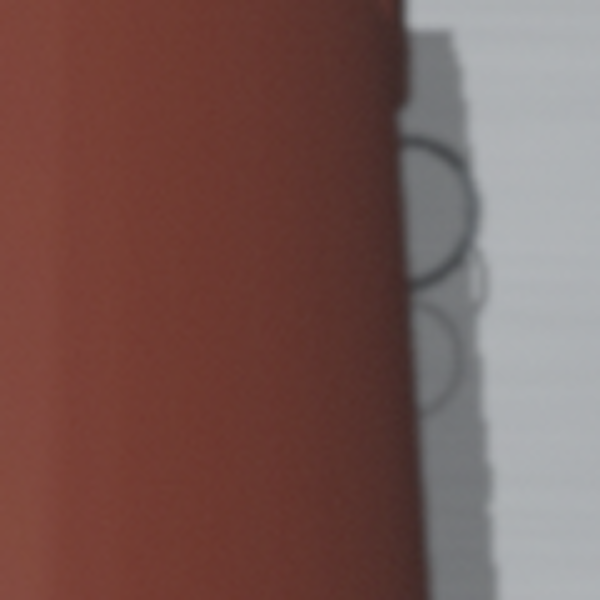

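```bash
python3 - <<'E'
from h import *
for i in range(1): o=st()
zt=o['eef_pos'][2]-.0063-.066
print('tip z',zt)
a=atz('side',(326.6,209.7),zt);print('tip by side',a.round(4), 'minus tcp',(a-o['eef_pos']).round(4))
h=atz('side',(327.4,220.2),.1225);print('hole side',h.round(4))
u=np.array([.161,-.987,0]);v=np.array([.987,.161,0])
print('tip-hole along free',(a-h)@u*1e3,'across',(a-h)@v*1e3)
# outermost of ring in top view
zb=o['eef_pos'][2]-.0063-.014+.008
b=atz('top',(315.0,201.2),zb);print('bow outer',b.round(4),'expected from tcp',(o['eef_pos']+u*(.007+.0453+.002)).round(4))
c=atz('top',(311,202.4-.0),zb-.003);print('ring mid',c.round(4), 'tcp line across',(c-o['eef_pos'])@v*1e3)
# sensitivity
for d in [(1,0),(0,1)]:print(d,(atz('side',(326.6+d[0],209.7+d[1]),zt)-a).round(4))
p=proj('side',o['eef_pos']*[1,1,0]+[0,0,zt]);print('proj expected tip if under tcp',p)
E
```

```text
t 6.5 pos [ 0.6119 -0.058   0.2153] jaw 9.26 z [-2.e-04 -7.e-04 -1.e+00] F [-0.25  0.01 -1.36] T [0.019 0.019 0.039] gap 0.0104
tip z 0.14304187434964266
tip by side [ 0.6128 -0.0558  0.143 ] minus tcp [ 0.0009  0.0022 -0.0723]
hole side [ 0.6131 -0.0588  0.1225]
tip-hole along free -3.0485849808103653 across 0.1351387676292877
bow outer [ 0.6169 -0.1104  0.203 ] expected from tcp [ 0.6206 -0.1116  0.2153]
ring mid [ 0.6158 -0.1043  0.2   ] tcp line across -3.5988367157715664
(1, 0) [ 0.0017 -0.0007  0.    ]
(0, 1) [-0.0016 -0.0041  0.    ]
proj expected tip if under tcp [326.57723048 210.24425019]
```

```bash
python3 - <<'E'
from h import *
for i in range(4): vision.read_camera('top'); st()
delta([.6129,-.0588,.199],9.2)
E
```

```text
t 6.55 pos [ 0.6119 -0.058   0.2153] jaw 9.25 z [-3.e-04 -7.e-04 -1.e+00] F [-0.85 -0.01 -0.81] T [-0.025 -0.065  0.032] gap 0.0098
t 6.6 pos [ 0.6119 -0.058   0.2153] jaw 9.26 z [-2.e-04 -7.e-04 -1.e+00] F [-0.08  0.27 -0.79] T [ 0.031 -0.03   0.009] gap 0.0096
t 6.65 pos [ 0.6119 -0.058   0.2153] jaw 9.26 z [-3.e-04 -7.e-04 -1.e+00] F [-0.14 -0.58 -2.02] T [0.054 0.072 0.03 ] gap 0.0098
t 6.7 pos [ 0.6119 -0.058   0.2153] jaw 9.26 z [-3.e-04 -7.e-04 -1.e+00] F [ 0.58 -0.12 -1.55] T [ 0.033 -0.028  0.005] gap 0.0099
turn [-0.02  0.04  0.06] shift [-0.92  0.87 16.3 ]
```

>>> {"method": "apply_moves", "body": {"deltas": [0, 0, 0, -0.9, 0.9, 8, 0.95, 0, 0, 0, -0.9, 0.9, 16, 0.95, 0, 0, 0, -0.9, 0.9, 16, 0.95, 0, 0, 0, -0.9, 0.9, 16, 0.95, 0, 0, 0, -0.9, 0.9, 16, 0.95]}}

```text
time_s: 7.32
eef_pos: [0.6131, -0.0587, 0.1996]
eef_rot: [0.0, 0.648, 0.762, -0.0]
ft_force: [-0.6, -0.3, -1.1]
finger_gap: 0.0097
```

```bash
python3 - <<'E'
from h import *
vision.read_camera('top');vision.read_camera('top')
snap('top','t6.png');snap('side','s6.png')
o=st()
s=cv2.imread('pics/s6.png');cv2.imwrite('pics/z11.png',cv2.resize(s[165:245,290:370],None,fx=7,fy=7,interpolation=cv2.INTER_CUBIC))
s=cv2.imread('pics/t6.png');cv2.imwrite('pics/z12.png',cv2.resize(s[160:280,220:340],None,fx=5,fy=5,interpolation=cv2.INTER_CUBIC))
print(proj('side',o['eef_pos']*[1,1,0]+[0,0,o['eef_pos'][2]-.0723]))
E
```

```text
t 7.53 pos [ 0.613  -0.0588  0.1995] jaw 9.26 z [-0.e+00 -7.e-04 -1.e+00] F [-0.07 -0.36 -1.53] T [-0.024 -0.011  0.036] gap 0.0095
[327.31719884 217.97818106]
```

View pics/z11.png

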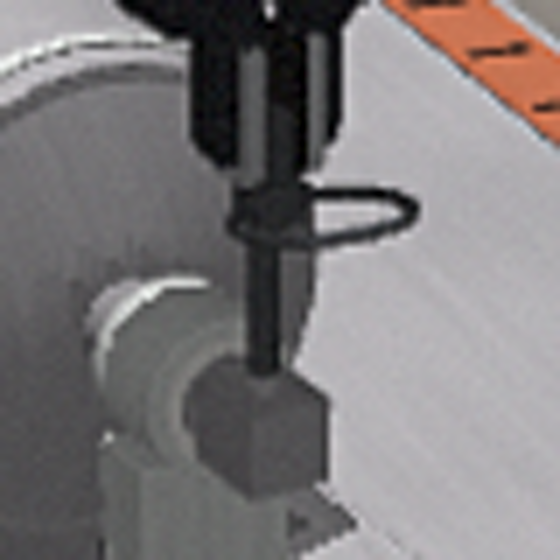

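View pics/z12.png

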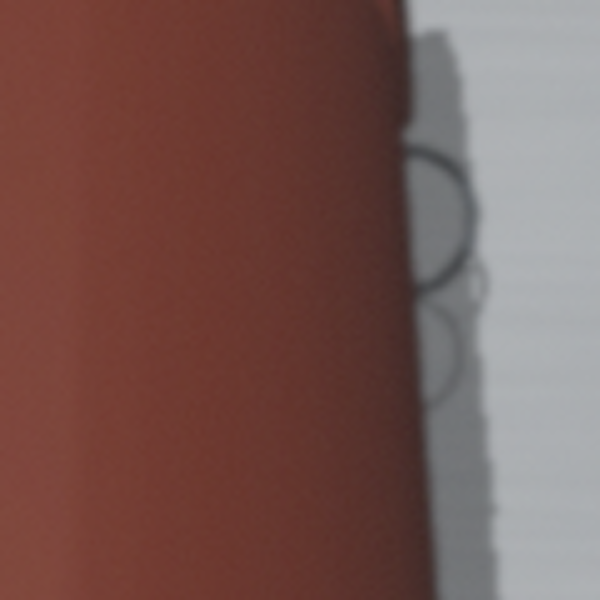

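>>> {"method": "apply_moves", "body": {"deltas": [0, 0, 0, 0, 0, 2, 0.95, 0, 0, 0, 0, 0, 4, 0.95, 0, 0, 0, 0, 0, 5, 0.95, 0, 0, 0, 0, 0, 5, 0.95]}}

```text
time_s: 8.02
eef_pos: [0.6129, -0.0589, 0.1943]
eef_rot: [0.0, 0.648, 0.762, -0.0]
ft_force: [0.3, -0.6, -1.6]
finger_gap: 0.0099
```

```bash
python3 - <<'E'
from h import *
vision.read_camera('top')
o=st()
E
```

```text
t 8.07 pos [ 0.6129 -0.0589  0.1944] jaw 9.25 z [-2.e-04 -9.e-04 -1.e+00] F [-0.21 -0.57 -1.22] T [-0.107  0.062  0.016] gap 0.0099
```

Tip at about 0.122, no contact yet. On down in small steps.

>>> {"method": "apply_moves", "body": {"deltas": [0, 0, 0, 0, 0, 0.7, 0.95, 0, 0, 0, 0, 0, 1.5, 0.95, 0, 0, 0, 0, 0, 1.5, 0.95]}}

```text
time_s: 8.45
eef_pos: [0.6129, -0.0589, 0.1928]
eef_rot: [0.0, 0.648, 0.762, -0.0]
ft_force: [0.8, -0.3, -0.5]
finger_gap: 0.0094
```

```bash
python3 - <<'E'
from h import *
o=st()
E
```

```text
t 8.45 pos [ 0.6129 -0.0589  0.1928] jaw 9.25 z [-2.e-04 -8.e-04 -1.e+00] F [ 0.77 -0.26 -0.48] T [-0.068 -0.036  0.015] gap 0.0094
```

>>> {"method": "apply_moves", "body": {"deltas": [0, 0, 0, 0, 0, 0.7, 0.95, 0, 0, 0, 0, 0, 1.4, 0.95, 0, 0, 0, 0, 0, 1.4, 0.95]}}

```text
time_s: 8.82
eef_pos: [0.6129, -0.0589, 0.1913]
eef_rot: [0.0, 0.648, 0.762, -0.0]
ft_force: [0.5, 0.6, -1.9]
finger_gap: 0.0098
```

```bash
python3 - <<'E'
from h import *
o=st();snap('side','s7.png');st()
s=cv2.imread('pics/s7.png');cv2.imwrite('pics/z13.png',cv2.resize(s[165:245,290:370],None,fx=7,fy=7,interpolation=cv2.INTER_CUBIC))
E
```

```text
t 8.82 pos [ 0.6129 -0.0589  0.1913] jaw 9.25 z [-3.e-04 -8.e-04 -1.e+00] F [ 0.5   0.57 -1.92] T [-0.109 -0.003  0.014] gap 0.0098
t 8.88 pos [ 0.6129 -0.0589  0.1914] jaw 9.25 z [-3.e-04 -9.e-04 -1.e+00] F [-0.5   0.31 -1.68] T [-0.141 -0.011  0.027] gap 0.0095
```

View pics/z13.png

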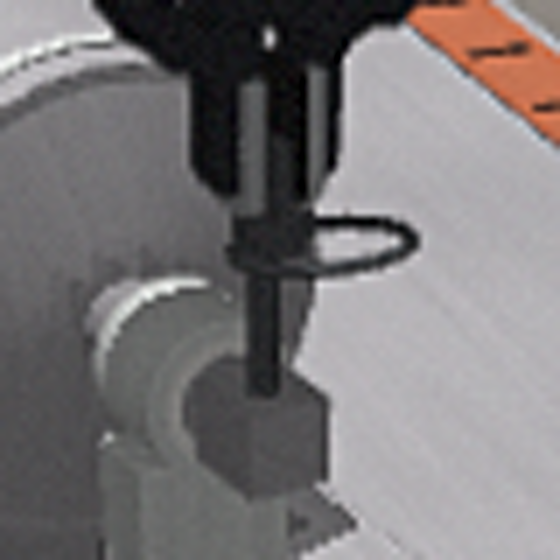

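>>> {"method": "apply_moves", "body": {"deltas": [0, 0, 0, 0, 0, 0.7, 0.95, 0, 0, 0, 0, 0, 1.5, 0.95, 0, 0, 0, 0, 0, 2.0, 0.95, 0, 0, 0, 0, 0, 2.0, 0.95]}}

```text
time_s: 9.38
eef_pos: [0.6129, -0.0589, 0.1893]
eef_rot: [0.0, 0.648, 0.762, -0.0]
ft_force: [0.5, -0.1, -1.4]
finger_gap: 0.0097
```

```bash
python3 - <<'E'
from h import *
o=st();snap('side','s8.png');st()
s=cv2.imread('pics/s8.png');cv2.imwrite('pics/z14.png',cv2.resize(s[165:245,290:370],None,fx=7,fy=7,interpolation=cv2.INTER_CUBIC))
E
```

```text
t 9.38 pos [ 0.6129 -0.0589  0.1893] jaw 9.25 z [-4.e-04 -8.e-04 -1.e+00] F [ 0.47 -0.1  -1.37] T [-0.168 -0.014  0.012] gap 0.0097
t 9.43 pos [ 0.6129 -0.0589  0.1893] jaw 9.25 z [-5.e-04 -9.e-04 -1.e+00] F [ 0.89 -0.56 -0.79] T [-0.177 -0.055 -0.008] gap 0.0098
```

View pics/z14.png

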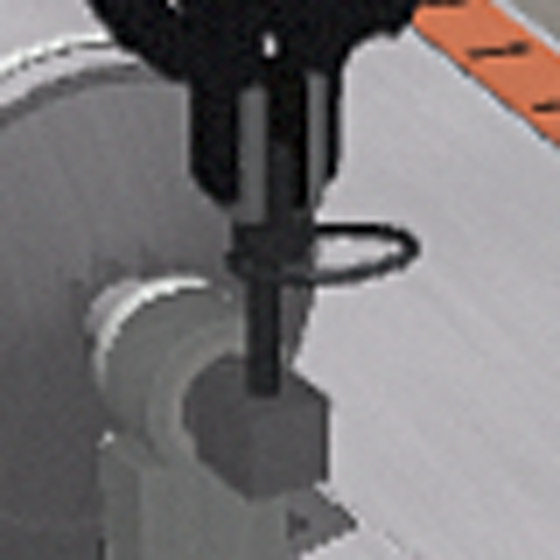

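>>> {"method": "apply_moves", "body": {"deltas": [0, 0, 0, -0.3, 0, 2, 0.95, 0, 0, 0, -0.5, 0, 4, 0.95, 0, 0, 0, -0.5, 0, 6, 0.95, 0, 0, 0, -0.5, 0, 8, 0.95, 0, 0, 0, -0.5, 0, 10, 0.95, 0, 0, 0, -0.5, 0, 10, 0.95]}}

```text
time_s: 10.18
eef_pos: [0.6128, -0.0594, 0.1791]
eef_rot: [-0.0, 0.648, 0.762, -0.001]
ft_force: [-0.2, 0.6, -0.9]
finger_gap: 0.0094
```

```bash
python3 - <<'E'
from h import *
o=st();snap('side','s9.png');st()
s=cv2.imread('pics/s9.png');cv2.imwrite('pics/z15.png',cv2.resize(s[165:245,290:370],None,fx=7,fy=7,interpolation=cv2.INTER_CUBIC))
E
```

```text
t 10.18 pos [ 0.6128 -0.0594  0.1791] jaw 9.25 z [-8.e-04 -8.e-04 -1.e+00] F [-0.23  0.63 -0.92] T [ 0.035  0.005 -0.053] gap 0.0094
t 10.22 pos [ 0.6129 -0.0594  0.1792] jaw 9.25 z [-5.e-04 -8.e-04 -1.e+00] F [ 0.58 -0.19 -0.25] T [ 0.039 -0.009  0.003] gap 0.0096
```

View pics/z15.png

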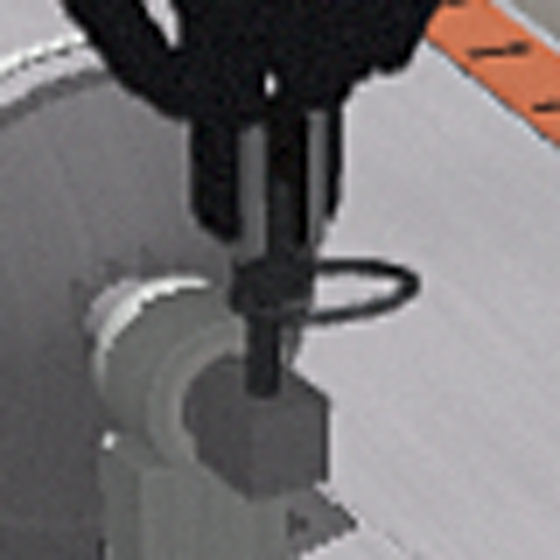

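>>> {"method": "apply_moves", "body": {"deltas": [0, 0, 0, 0, 0, 4, 0.95, 0, 0, 0, 0, 0, 8, 0.95, 0, 0, 0, 0, 0, 12, 0.95, 0, 0, 0, 0, 0, 16, 0.95, 0, 0, 0, 0, 0, 20, 0.95, 0, 0, 0, 0, 0, 24, 0.95, 0, 0, 0, 0, 0, 26, 0.95, 0, 0, 0, 0, 0, 26, 0.95]}}

```text
time_s: 11.22
eef_pos: [0.6128, -0.0594, 0.1531]
eef_rot: [-0.0, 0.648, 0.762, -0.001]
ft_force: [-0.7, 0.6, -0.8]
finger_gap: 0.0098
```

```bash
python3 - <<'E'
from h import *
o=st();snap('side','s10.png');st()
s=cv2.imread('pics/s10.png');cv2.imwrite('pics/z16.png',cv2.resize(s[165:245,290:370],None,fx=7,fy=7,interpolation=cv2.INTER_CUBIC))
E
```

```text
t 11.22 pos [ 0.6128 -0.0594  0.1531] jaw 9.25 z [-8.e-04 -8.e-04 -1.e+00] F [-0.71  0.63 -0.82] T [ 0.074 -0.02   0.012] gap 0.0098
t 11.28 pos [ 0.6129 -0.0594  0.1532] jaw 9.25 z [-5.e-04 -8.e-04 -1.e+00] F [-0.59 -0.36 -0.9 ] T [ 0.045 -0.036  0.007] gap 0.0099
```

View pics/z16.png

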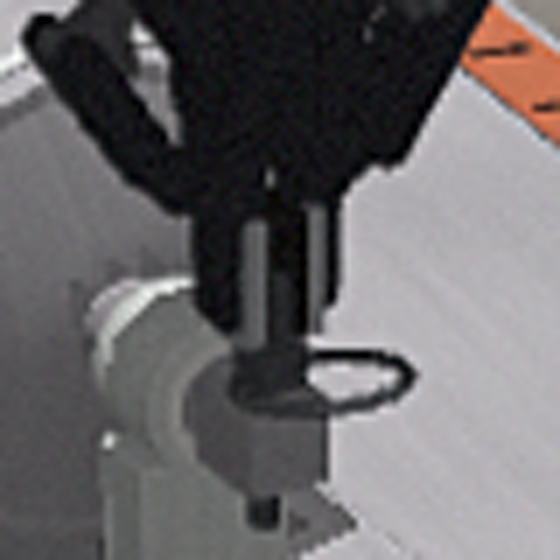

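Nearly home; the tip shows below the tang. Continue by 1 mm steps.

>>> {"method": "apply_moves", "body": {"deltas": [0, 0, 0, 0, 0, 1, 0.95, 0, 0, 0, 0, 0, 2.2, 0.95, 0, 0, 0, 0, 0, 2.2, 0.95]}}

```text
time_s: 11.65
eef_pos: [0.6129, -0.0594, 0.1509]
eef_rot: [-0.0, 0.648, 0.762, -0.001]
ft_force: [0.3, 0.3, -1.1]
finger_gap: 0.01
```

>>> {"method": "apply_moves", "body": {"deltas": [0, 0, 0, 0, 0, 0.5, 0.95, 0, 0, 0, 0, 0, 1.0, 0.95, 0, 0, 0, 0, 0, 1.0, 0.95]}}

```text
time_s: 12.02
eef_pos: [0.6129, -0.0594, 0.15]
eef_rot: [0.0, 0.648, 0.762, -0.001]
ft_force: [0.1, 1.1, -1.4]
finger_gap: 0.0097
```

>>> {"method": "apply_moves", "body": {"deltas": [0, 0, 0, 0, 0, 0.4, 0.95, 0, 0, 0, 0, 0, 0.8, 0.95, 0, 0, 0, 0, 0, 0.8, 0.95]}}

```text
time_s: 12.4
eef_pos: [0.6129, -0.0594, 0.1499]
eef_rot: [0.0, 0.648, 0.762, -0.0]
ft_force: [-2.6, -0.2, 5.6]
finger_gap: 0.0096
```

>>> {"method": "apply_moves", "body": {"deltas": [0, 0, 0, 0, 0, 0, 0.6, 0, 0, 0, 0, 0, 0, 0.6, 0, 0, 0, 0, 0, 0, 0.6, 0, 0, 0, 0, 0, 0, 0.6]}}

```text
time_s: 12.9
eef_pos: [0.6129, -0.0594, 0.1497]
eef_rot: [0.0, 0.648, 0.762, -0.001]
ft_force: [-0.0, -0.1, 0.1]
finger_gap: 0.0342
```

```bash
python3 - <<'E'
from h import *
o=st();snap('side','s11.png');st()
s=cv2.imread('pics/s11.png');cv2.imwrite('pics/z17.png',cv2.resize(s[165:245,290:370],None,fx=7,fy=7,interpolation=cv2.INTER_CUBIC))
E
```

```text
t 12.9 pos [ 0.6129 -0.0594  0.1497] jaw 9.25 z [-4.e-04 -1.e-03 -1.e+00] F [-0.03 -0.08  0.13] T [ 0.003 -0.049 -0.027] gap 0.0342
t 12.95 pos [ 0.6129 -0.0594  0.1498] jaw 9.25 z [-4.e-04 -1.e-03 -1.e+00] F [-0.23  0.04  0.3 ] T [0.002 0.036 0.015] gap 0.0341
```

View pics/z17.png

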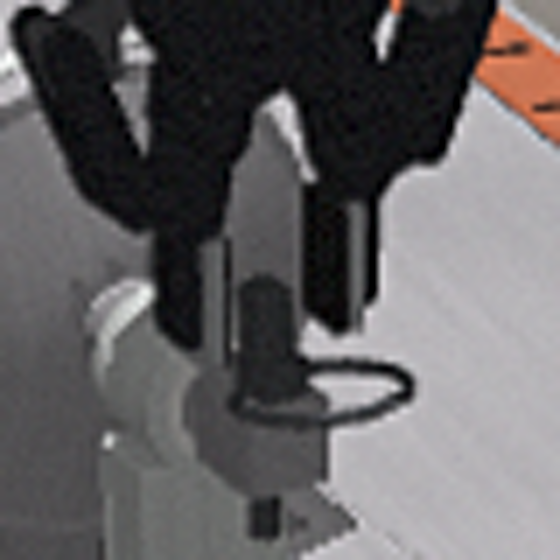

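>>> {"method": "apply_moves", "body": {"deltas": [0, 0, 0, 0, 0, -20, 0.6, 0, 0, 0, 0, 0, -50, 0.6, 0, 0, 0, -20, 0, -50, 0.8, 0, 0, 0, -44, 0, -40, 1, 0, 0, 0, -44, 0, -30, 1, 0, 0, 0, -44, 0, -22, 1, 0, 0, 0, -44, 0, -22, 1, 0, 0, 0, -44, 0, -22, 1], "newtons": 40}}

```text
time_s: 13.95
eef_pos: [0.6201, -0.1022, 0.1719]
eef_rot: [0.0, 0.647, 0.762, -0.0]
ft_force: [-0.6, 0.3, -0.6]
finger_gap: 0.0003
```

```bash
python3 - <<'E'
from h import *
o=st();snap('side','s12.png');snap('top','t12.png');st()
s=cv2.imread('pics/s12.png');t=cv2.imread('pics/t12.png')
cv2.imwrite('pics/z18.png',np.hstack([cv2.resize(s[165:255,290:370],None,fx=5,fy=5,interpolation=cv2.INTER_CUBIC),cv2.resize(t[180:270,250:330],None,fx=5,fy=5,interpolation=cv2.INTER_CUBIC)]))
E
```

```text
t 13.95 pos [ 0.6201 -0.1022  0.1719] jaw 9.3 z [-4.e-04 -8.e-04 -1.e+00] F [-0.55  0.32 -0.63] T [-0.015  0.014  0.026] gap 0.0003
t 14.05 pos [ 0.6202 -0.1024  0.1723] jaw 9.29 z [ 3.0e-04 -1.1e-03 -1.0e+00] F [-0.38  0.21 -0.22] T [-0.037  0.024  0.02 ] gap 0.0001
```

View pics/z18.png

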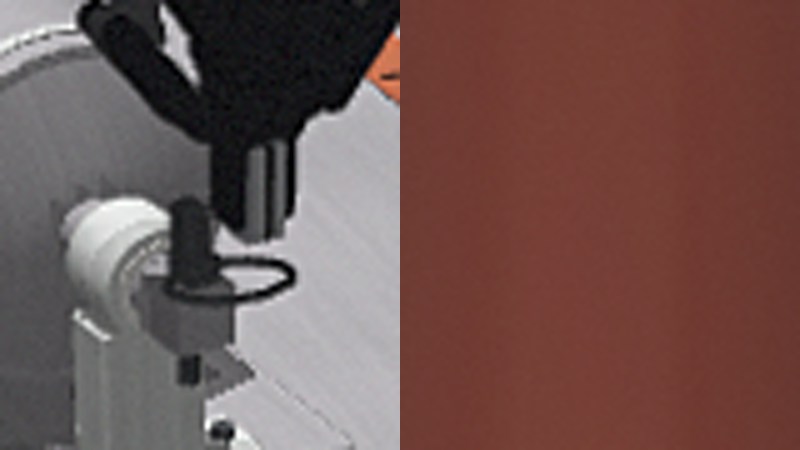

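>>> {"method": "apply_moves", "body": {"deltas": [0, 0, 0, 0, 0, 8, 1, 0, 0, 0, 0, 0, 14, 1, 0, 0, 0, 0, 0, 19, 1, 0, 0, 0, 0, 0, 24, 1, 0, 0, 0, 0, 0, 29, 1, 0, 0, 0, 0, 0, 29, 1]}}

```text
time_s: 14.8
eef_pos: [0.6201, -0.1025, 0.1428]
eef_rot: [0.0, 0.648, 0.762, -0.0]
ft_force: [0.3, -0.7, 0.9]
finger_gap: -0.0001
```

```bash
python3 - <<'E'
from h import *
o=st();snap('side','s13.png');st()
s=cv2.imread('pics/s13.png')
cv2.imwrite('pics/z19.png',np.hstack([cv2.resize(s[165:255,290:370],None,fx=6,fy=6,interpolation=cv2.INTER_CUBIC)]))
E
```

```text
t 14.8 pos [ 0.6201 -0.1025  0.1428] jaw 9.28 z [-2.e-04 -1.e-03 -1.e+00] F [ 0.27 -0.68  0.89] T [-0.148 -0.028  0.013] gap -0.0001
t 14.85 pos [ 0.6202 -0.1024  0.1431] jaw 9.28 z [ 1.e-04 -9.e-04 -1.e+00] F [-0.07 -0.07  1.35] T [-0.192 -0.031 -0.018] gap -0.0001
```

View pics/z19.png

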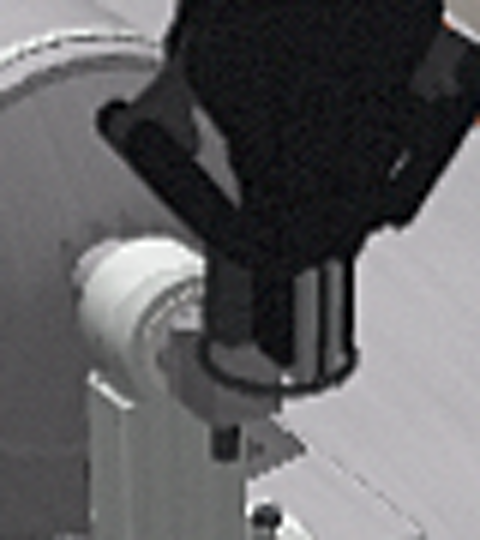

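```bash
python3 - <<'E'
from h import *
u=np.array([.161,-.987,0])
for th in (1.75,1.6,1.5,1.4,1.3,1.1):
    X=np.array([.6128,-.0594,.1295])+u*(.007+.046*np.sin(th))-np.array([0,0,.046*np.cos(th)]);print(th,X.round(4),proj('side',X).round(1))
for out in (33,44,55):print(out,proj('side',np.array([.6128,-.0594,.1288])+u*out/1e3).round(1))
E
```

```text
1.75 [ 0.6212 -0.111   0.1377] [342.  223.9]
1.6 [ 0.6213 -0.1117  0.1308] [342.2 227.5]
1.5 [ 0.6213 -0.1116  0.1262] [342.2 229.8]
1.4 [ 0.6212 -0.1111  0.1217] [342.  231.9]
1.3 [ 0.6211 -0.1101  0.1172] [341.6 233.9]
1.1 [ 0.6205 -0.1068  0.1086] [340.6 237.3]
33 [336.4 224.2]
44 [339.6 226.5]
55 [342.8 229. ]
```

>>> {"method": "apply_moves", "body": {"deltas": [0, 0, 0, 0, 0, 4, 1, 0, 0, 0, 0, 0, 8, 1, 0, 0, 0, 0, 0, 12, 1, 0, 0, 0, 0, 0, 12, 1]}}

```text
time_s: 15.35
eef_pos: [0.6199, -0.1021, 0.1306]
eef_rot: [-0.0, 0.647, 0.762, -0.0]
ft_force: [0.2, 0.5, 0.6]
finger_gap: 0.0002
```

```bash
python3 - <<'E'
from h import *
o=st();snap('side','s14.png');st()
s=cv2.imread('pics/s14.png')
cv2.imwrite('pics/z20.png',np.hstack([cv2.resize(s[165:255,290:370],None,fx=6,fy=6,interpolation=cv2.INTER_CUBIC)]))
E
```

```text
t 15.35 pos [ 0.6199 -0.1021  0.1306] jaw 9.3 z [-7.e-04 -5.e-04 -1.e+00] F [0.24 0.5  0.62] T [0.067 0.046 0.102] gap 0.0002
t 15.4 pos [ 0.6201 -0.1023  0.1308] jaw 9.3 z [-4.e-04 -7.e-04 -1.e+00] F [0.45 0.74 0.72] T [0.105 0.011 0.018] gap 0.0005
```

View pics/z20.png

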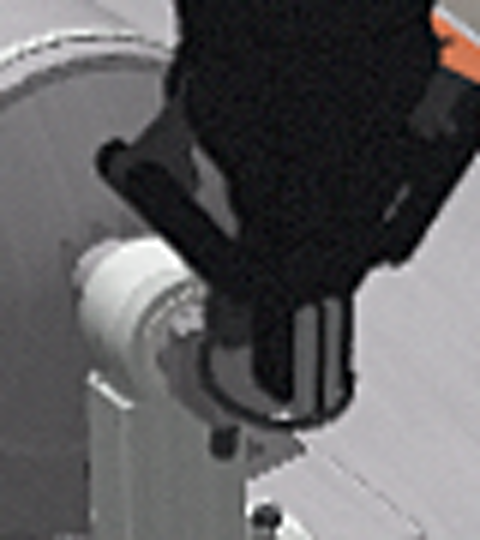

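```bash
python3 - <<'E'
from h import *
u=np.array([.161,-.987,0]);v=np.array([.987,.161,0])
f=lambda X:((proj('side',X)-[290,165]+.4)*6).round(0)
for th in (1.3,1.2,1.1,1.0,.9):
    c=np.array([.6128,-.0594,.1295])+u*.007
    d=u*np.sin(th)-np.array([0,0,np.cos(th)])
    print(th,'bow',f(c+d*.046),'sides',f(c+d*.023+v*.023),f(c+d*.023-v*.023),'q',f(c+d*(.023+.0163)+v*.0163),f(c+d*(.023+.0163)-v*.0163))
p=env.get_obs()['eef_pos']
for dx in (-11,0,11):
  for dy in (-14,0,14):print('tip',dx,dy,f(p+u*dx/1e3+v*dy/1e3-np.array([0,0,.014])))
s=cv2.imread('pics/s14.png')[195:245,315:360]
s=cv2.resize(s,None,fx=13,fy=12,interpolation=cv2.INTER_CUBIC);s=np.clip((s.astype(float)/255)**.5*255,0,255).astype(np.uint8)
cv2.imwrite('pics/z21.png',s)
E
```

```text
1.3 bow [312. 416.] sides [338. 351.] [209. 386.] q [347. 389.] [255. 415.]
1.2 bow [310. 426.] sides [337. 357.] [208. 392.] q [344. 398.] [253. 424.]
1.1 bow [306. 436.] sides [335. 361.] [207. 397.] q [341. 406.] [250. 432.]
1.0 bow [302. 444.] sides [333. 366.] [205. 401.] q [338. 414.] [247. 439.]
0.9 bow [297. 451.] sides [330. 369.] [203. 404.] q [334. 420.] [243. 446.]
tip -11 -14 [241. 402.]
tip -11 0 [281. 392.]
tip -11 14 [319. 381.]
tip 0 -14 [260. 417.]
tip 0 0 [299. 406.]
tip 0 14 [338. 395.]
tip 11 -14 [279. 432.]
tip 11 0 [318. 421.]
tip 11 14 [358. 410.]
```

View pics/z21.png

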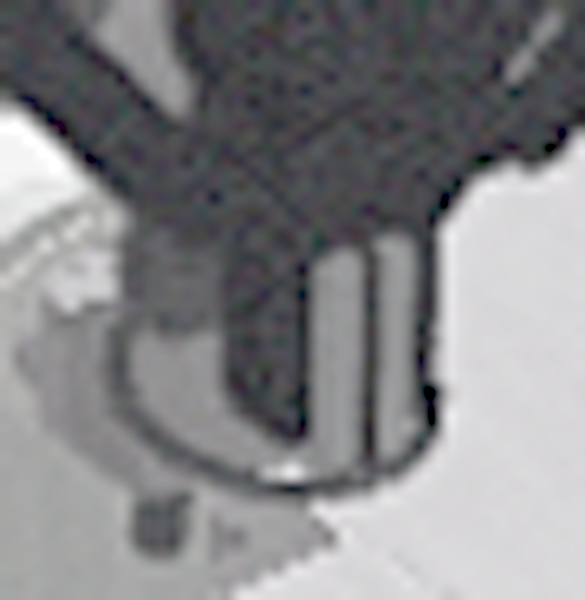

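>>> {"method": "apply_moves", "body": {"deltas": [0, 0, 0, 0, 0, 4, 1, 0, 0, 0, 0, 0, 8, 1, 0, 0, 0, 0, 0, 12, 1, 0, 0, 0, 0, 0, 12, 1]}}

```text
time_s: 15.9
eef_pos: [0.6197, -0.1024, 0.1182]
eef_rot: [-0.0, 0.647, 0.762, -0.001]
ft_force: [0.1, -0.7, 0.1]
finger_gap: -0.0001
```

```bash
python3 - <<'E'
from h import *
o=st();snap('side','s15.png');st()
s=cv2.imread('pics/s15.png')
cv2.imwrite('pics/z22.png',np.hstack([cv2.resize(s[165:255,290:370],None,fx=6,fy=6,interpolation=cv2.INTER_CUBIC)]))
E
```

```text
t 15.9 pos [ 0.6197 -0.1024  0.1182] jaw 9.3 z [-1.3e-03 -7.0e-04 -1.0e+00] F [ 0.14 -0.7   0.14] T [ 0.045 -0.033  0.012] gap -0.0001
t 15.95 pos [ 0.6198 -0.1026  0.1184] jaw 9.28 z [-1.e-03 -9.e-04 -1.e+00] F [-0.25 -0.27 -0.24] T [ 0.03  -0.024  0.02 ] gap -0.0003
```

View pics/z22.png

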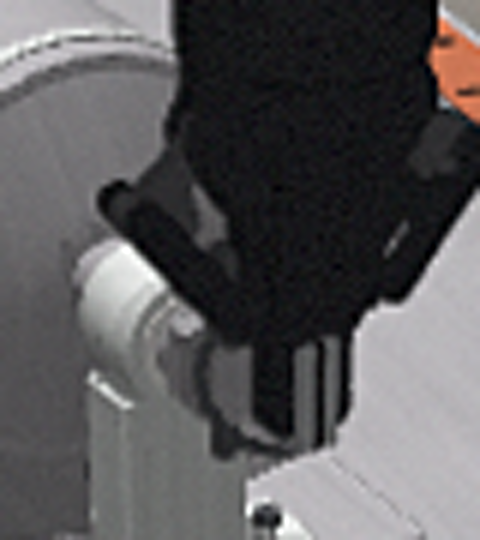

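>>> {"method": "apply_moves", "body": {"deltas": [0, 0, 0, 0, 0, 3, 1, 0, 0, 0, 2, 0, 6, 1, 0, 0, 0, 4, 0, 9, 1, 0, 0, 0, 4, 0, 9, 1]}}

```text
time_s: 16.45
eef_pos: [0.6189, -0.0984, 0.109]
eef_rot: [-0.0, 0.647, 0.762, -0.001]
ft_force: [0.2, -0.7, -0.1]
finger_gap: 0.0003
```

```bash
python3 - <<'E'
from h import *
o=st();snap('side','s16.png');st()
s=cv2.imread('pics/s16.png')
cv2.imwrite('pics/z23.png',np.hstack([cv2.resize(s[165:265,290:370],None,fx=6,fy=6,interpolation=cv2.INTER_CUBIC)]))
E
```

```text
t 16.45 pos [ 0.6189 -0.0984  0.109 ] jaw 9.31 z [-1.6e-03 -9.0e-04 -1.0e+00] F [ 0.17 -0.68 -0.1 ] T [ 0.025 -0.023 -0.052] gap 0.0003
t 16.5 pos [ 0.6189 -0.0987  0.1091] jaw 9.29 z [-0.0016 -0.0011 -1.    ] F [-0.46 -0.31  0.77] T [ 0.017 -0.036  0.019] gap 0.0001
```

View pics/z23.png

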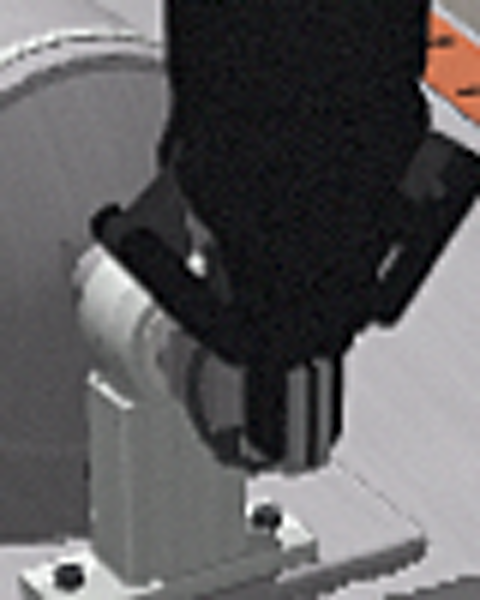

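```bash
python3 - <<'E'
from h import *
s=cv2.imread('pics/s16.png')[195:255,305:365]
s=cv2.resize(s,None,fx=10,fy=10,interpolation=cv2.INTER_CUBIC);s=np.clip((s.astype(float)/255)**.5*255,0,255).astype(np.uint8)
u=np.array([.161,-.987,0]);v=np.array([.987,.161,0])
for th,col in ((.8,(0,0,255)),(.55,(0,255,255)),(.3,(255,255,0)),(0,(0,255,0))):
    c=np.array([.6128,-.0594,.1295])+u*.007
    d=u*np.sin(th)-np.array([0,0,np.cos(th)])
    for a in np.linspace(0,2*np.pi,60):
        q=(proj('side',c+d*(.023+.023*np.cos(a))+v*.023*np.sin(a))-[305,195]+.45)*10
        cv2.circle(s,tuple(int(k) for k in q),2,col,-1)
cv2.imwrite('pics/z24.png',s)
E
```

```text
(no output)
```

View pics/z24.png

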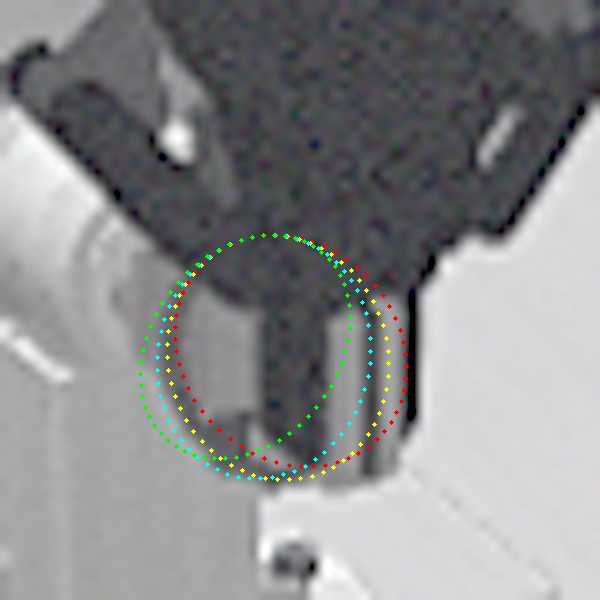

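>>> {"method": "apply_moves", "body": {"deltas": [0, 0, 0, 0, 0, 3, 1, 0, 0, 0, 0, 0, 6, 1, 0, 0, 0, 0, 0, 6, 1]}}

```text
time_s: 16.88
eef_pos: [0.6187, -0.0988, 0.1027]
eef_rot: [-0.001, 0.648, 0.762, -0.001]
ft_force: [-0.3, 0.2, 0.0]
finger_gap: 0.0002
```

```bash
cat >> h.py <<'E'
def ringpic(f,ths=()):
    snap('side','raw_'+f)
    s=cv2.imread('pics/raw_'+f)[195:255,305:365]
    s=cv2.resize(s,None,fx=10,fy=10,interpolation=cv2.INTER_CUBIC);s=np.clip((s.astype(float)/255)**.5*255,0,255).astype(np.uint8)
    u=np.array([.161,-.987,0]);v=np.array([.987,.161,0]);cols=[(0,0,255),(0,255,255),(255,255,0),(0,255,0)]
    for th,col in zip(ths,cols):
        c=np.array([.6128,-.0594,.1295])+u*.007
        d=u*np.sin(th)-np.array([0,0,np.cos(th)])
        for a in np.linspace(0,2*np.pi,60):
            q=(proj('side',c+d*(.023+.023*np.cos(a))+v*.023*np.sin(a))-[305,195]+.45)*10
            cv2.circle(s,tuple(int(k) for k in q),2,col,-1)
    cv2.imwrite('pics/'+f,s)
E
python3 - <<'E'
from h import *
st();ringpic('r1.png');st()
E
```

```text
t 16.88 pos [ 0.6187 -0.0988  0.1027] jaw 9.28 z [-0.0023 -0.0011 -1.    ] F [-0.26  0.19  0.02] T [ 0.014  0.002 -0.034] gap 0.0002
t 16.93 pos [ 0.6188 -0.0988  0.1029] jaw 9.29 z [-0.0019 -0.0011 -1.    ] F [ 0.03 -0.71  1.21] T [-0.002 -0.034 -0.08 ] gap 0.0
```

View pics/r1.png

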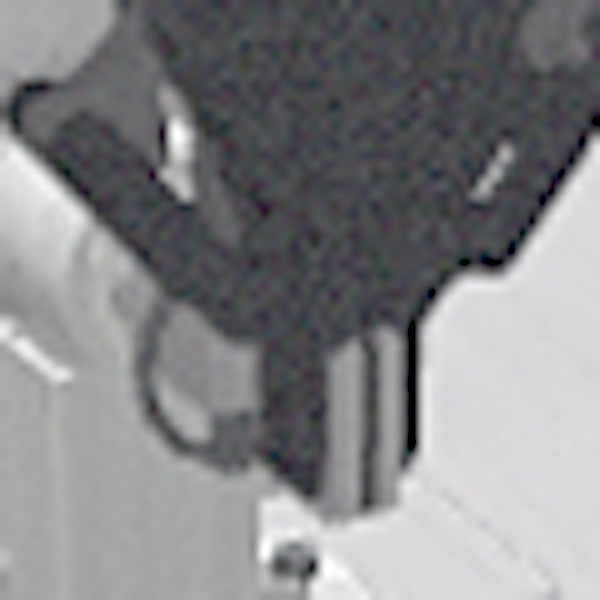

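>>> {"method": "apply_moves", "body": {"deltas": [0, 0, 0, -15, 0, 0, 1, 0, 0, 0, -30, 0, -10, 1, 0, 0, 0, -50, 0, -40, 1, 0, 0, 0, -90, 0, -90, 1, 0, 0, 0, -130, 0, -120, 1, 0, 0, 0, -170, 0, -120, 1, 0, 0, 0, -190, 0, -120, 1, 0, 0, 0, -190, 0, -120, 1]}}

```text
time_s: 17.92
eef_pos: [0.6491, -0.2878, 0.2222]
eef_rot: [-0.001, 0.649, 0.761, -0.001]
ft_force: [0.1, 0.6, -0.4]
finger_gap: 0.0002
```

```bash
python3 - <<'E'
from h import *
st();ringpic('r2.png');snap('top','t20.png');st()
for q in ['pin_head','pin_shoulder','ring_bow','bearing_face','plain_pin_head','lamp_mid','flask_mid']:
    r={}
    for n in('side','top'):
        o=nets.pinpoint(n,q)
        if o:r[n]=o[0]['location']
    print(q,{k:np.round(x,1).tolist() for k,x in r.items()},*( [np.round(x,4) for x in tri(list(r.items()))] if len(r)==2 else []))
E
```

```text
t 17.93 pos [ 0.6491 -0.2878  0.2222] jaw 9.14 z [-3.1e-03 -6.0e-04 -1.0e+00] F [ 0.06  0.57 -0.41] T [ 0.026 -0.029 -0.009] gap 0.0002
t 18.02 pos [ 0.6498 -0.2843  0.2226] jaw 9.38 z [-2.6e-03  5.0e-04 -1.0e+00] F [-0.4   0.2  -0.84] T [ 0.025 -0.008  0.031] gap -0.0004
pin_head {'side': [326.2, 211.0], 'top': [284.7, 214.6]} [ 0.6108 -0.0593  0.1423] [0.0002 0.0002]
pin_shoulder {'side': [325.4, 220.4]}
ring_bow {'side': [330.3, 241.6], 'top': [292.0, 220.7]} [ 0.6161 -0.066   0.0794] [0.0001 0.0001]
bearing_face {'side': [323.2, 223.5], 'top': [272.4, 219.2]} [ 0.6129 -0.0348  0.1041] [0.0006 0.0006]
plain_pin_head {'side': [284.9, 307.3], 'top': [379.3, 298.4]} [ 0.4817 -0.2188  0.0672] [0.0018 0.0018]
lamp_mid {'side': [456.9, 316.9], 'top': [431.6, 162.5]} [ 0.7354 -0.3187  0.0498] [0.0018 0.0018]
flask_mid {'side': [225.3, 232.3], 'top': [194.3, 314.6]} [0.4464 0.1042 0.0493] [0.0052 0.0052]
```

View pics/r2.png

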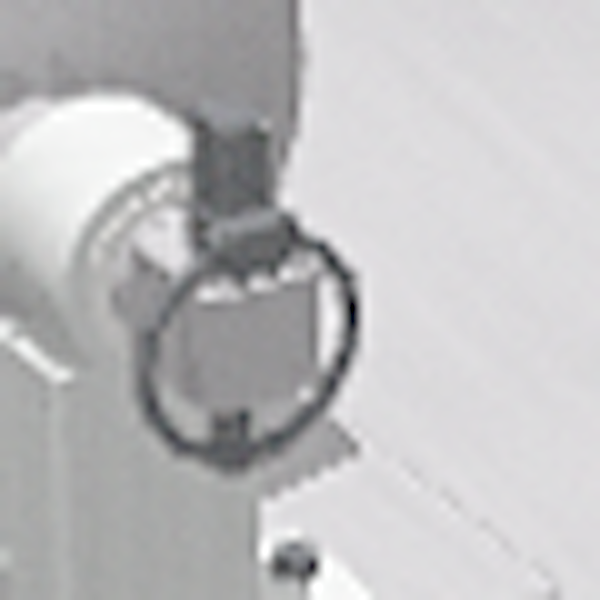

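View pics/t20.png

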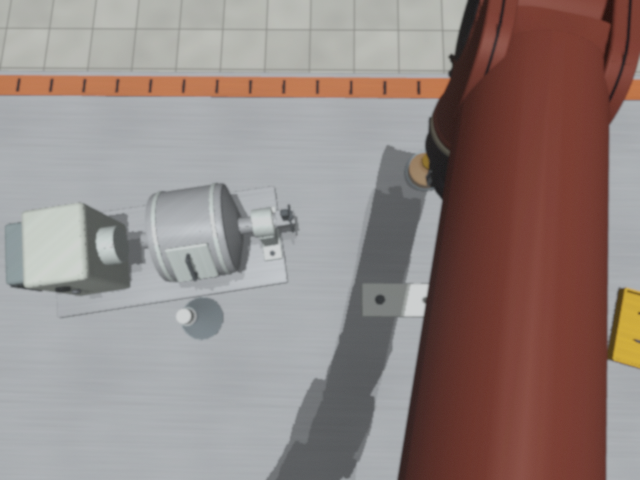

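```bash
python3 - <<'E'
from h import *
print(order.finish_job())
E
```

```text
the job is handed in; nothing more can be done
None
```

The linchpin is in the shaft's cross hole with its shoulder down on the tang. Its ring has been swung over the shaft's end and snapped shut below. I handed the job in at about 18 s; no verdict is reported.

- **Insertion:** I had found the hole's position in the camera images, so the pin went in on the first try without a search. The shoulder settled with about 7 N on the shaft, the highest force I read. Forces were only checked between moves, so a brief peak could have been missed.
- **Ring:** I let go of the pin and pushed the ring down with the closed fingertips. It snapped shut only after I lowered the fingertips about 6 mm further than planned, because they had probably been holding the ring back.
- **Last checks:** The final side picture shows the pin upright and the ring shut round the tang.
    - The networks put the pin head 0.142 m up and the ring's bow 0.079 m up; both fit the limits.
    - The gripper is clear of everything.
- **Disagreements:** The networks' final positions for the plain pin, lamp and flask are about 3 to 5 mm off their first ones. The two cameras disagreed by up to 5 mm there. In the pictures all three look unmoved, so I took this as measurement noise.

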